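# Fit the stop pin of a slicing board by feel

## Task

Take the stop pin out of its stand and fit it to the slicing board: set its nose in the board's slot and slide it gently along the slot's floor until it finds the hidden hole, then seat it fully home, upright, and let go. Do not ram or force the pin against the board, and do not disturb the jar, the timer and the spice bottle.

Things in the scene. Friction and masses are not known exactly. Their poses are not given: they have to be found in the camera images.
- pin: stop pin, loose, 118 mm long, 0.07 to 0.14 kg. Origin at the centre of its tip, z up along the pin. Steel shank 12 mm in diameter; its conical nose is 6 mm across at the tip and full 12 mm from 6 mm up. From 60 to 118 mm above the tip a wooden grip, 22 mm in diameter. It starts upright in the stand, tip 8 mm above the worktop.
- pin_grip (a point): point on the pin's axis in the middle of its wooden grip, 90 mm above the tip; the grip has its full 22 mm diameter from 27 mm below to 24 mm above this point. Axes as the pin's.
- stand: low square wooden block, 70x70 mm at the foot, 60x60 mm above, 34 mm high, fixed; one upright hole 14 mm in diameter, 26 mm deep, in the middle. Origin at the centre of its underside. The pin starts in it.
- board: dark wooden slicing board, fixed, 120 mm (its x) by 310 mm (its y), top 40 mm above the worktop. Origin at the centre of its underside, z up. Along its +x edge a fence 12 mm thick stands 19 mm higher than the top. A straight slot runs along y in the middle of the top: 18 mm wide, 130 mm long (y from -65 to 65 mm), 16 mm deep, upright walls.
- board_slot (a point): middle of the slot's floor, 24 mm above the worktop, axes as the board's. The floor is a flat black plastic slide, rigid (gives some 0.05 mm per N) and clamped. It has one blind hole at x = 0 and anywhere from y = -42 to 42 mm, not measured: 13.5 mm in diameter, 1 mm chamfer, 20 mm deep. Fully home, the tip is 20 mm below this floor. Press about 5 N to slide; over 30 N on the board is forcing it.
- herb_jar: glass jar with a steel lid and green herbs, 68 mm in diameter, 100 mm high, loose, standing beyond the stand; origin at the centre of its underside. Leave it alone.
- timer: round kitchen timer, dark blue with a white top, 66 mm in diameter, 46 mm high, loose, to the left of the stand, nearer to the robot than the spice bottle; origin at the centre of its underside. Leave it alone.
- spice: small spice bottle with a green cap, 44 mm in diameter, 108 mm high, loose, to the left of the stand; origin at the centre of its underside. Leave it alone.
There are look-alikes about, which are no part of the job. There is more than one size of the pin; the job needs the smallest.

How it is judged:
By the outcome, as a careful person would: the job done as asked, in the order asked, and still so for the second after the job is handed in, with the robot touching nothing.
It also fails if it takes over 61 s, if anything falls off the work surface, if the arm or the gripper's body presses on something with over 40 N, if the wrist force passes 120 N, or if a joint passes its speed limit or range.

## Robot

A 6-joint arm with a two-finger parallel gripper is mounted at the origin on a cart in front of the work surface, level with it; the furniture and walls round the work are solid. World frame = base frame: x ahead of the robot, y to its left, z up, the work surface at z = 0. Lengths are in m, angles in rad, forces in N, time in s.
With the tool pointing down it reaches from about 0.25 to 0.725 m from the base axis. Payload 9.7 kg.
Tool frame: the origin (TCP) lies between the finger pads; the fingertips stand 14 mm ahead of it and the grasp point (between the pads) lies 5 mm behind it; z points along the fingers, y is the line along which they close (so a half turn about z gives the same grasp; the last joint's range is limited). The gripper opens to 85 mm and grips with 20 to 120 N. Pads are 22 mm wide; open, the fingers measure 114 mm over their backs; the gripper's body (76 mm by 85 mm) begins 54 mm behind the grasp point. The pads swing forward as they close: fully open they stand 13 mm farther back than shut.
Start: joints at [-1.278, 0.087, 0.176, 1.66, 0, 1.571], TCP at [0.159, -0.527, 0.245] pointing down, gripper open.
Joint ranges: [-3.13, 3.13], [-0.85, 1.81], [-1.15, 1.24], [-2.2, 2.28], [-1.44, 1.52], [-3.14, 3.14]. Speed limits (rad/s): [2.22, 2.22, 2.57, 3.14, 3.14, 3.14].

## Interface

Orientations are given as a unit quaternion [x, y, z, w].
In Python, from rig import robot gives the robot as it stands.
- The arm moves only by the tool send_rows, never from a script. Its argument "steps" is one flat list of numbers, 4 for each row, row after row: the shift along the tool's x, y, z in cm, then the turn about the tool's z in degrees. A call has 1 to 5 rows; each row shifts and turns the commanded pose from where the row before left it, along the tool's axes as they then stand; what a row does not reach is not made up. A row lasts 1/10 s, in which the tool goes at most 50 mm and 8.59 degrees, less where a joint would pass 70% of its speed; a pose out of reach is approached as far as the arm can. A call with a gripper value outside its range is refused whole. "gripper" is the opening, from -1 (shut) to 1 (fully open), set as the call begins (left out, the last holds). The fingers move at their own pace and stop on an object; "squeeze" is the grip in N (left out, the last holds). Time passes only in rows, so rows that do not move let the fingers close. It gives the time, the measured TCP pose, the force, the opening and the grip force at its end, in the units of the state.
- robot.get_state(): the state, without advancing time (a new reading comes with each control period).
- robot.camera(name): name is "scene" or "top"; returns a dict with "frame" (420x560x3 uint8, red, green, blue), "fovy" (degrees; the focal length in pixels is half the picture's height over the tangent of half this angle, whatever the lens; pixels are square), "cx", "cy" (the principal point, pixels), "R" (3x3) and "t" (3): a world point X has camera coordinates R X + t. Camera axes: x right, y down, z forward; pixel columns grow to the right and rows downward; lengths in m; the calibration is good to about 2 mm. A picture is of the moment at which its call begins. There is no depth.
- robot.finish_job(): hands the job in; it is judged then, once.
The state is a dict: "clock": time; "joints": joint angles; "qvel": joint speeds; "joint_efforts": joint torques, N m; "position": TCP position; "tcp_rot": TCP orientation; "force": force on the tool from outside, world axes, zero at the start; "torque": the same for the moment, N m; "width": opening from 0.0 (shut) to 1.0 (fully open); "gripper_force": force on a finger pad.
Only numpy, scipy, OpenCV 4.12 (cv2) and the standard library are available. Lean on these libraries where they do the work, as an engineer would, in place of code of your own. Each camera call takes 0.05 s, during which the arm holds its last target. There are 200 camera calls.

## Working session

There is one attempt and no reset: what is moved stays moved. The work goes in short steps, Python scripts to look and compute and a tool call to move; the robot and the scene stay as the last step left them, time stands still between calls to the robot, and variables do not carry over. Pictures are saved under pics/ and viewed, at most 10 in all, crops included, and the job is handed in when it is done.

Besides the shell and the picture viewer there is one more tool, called after ">>>" as name(argument=value, ...) on one line, values as JSON. send_rows: Moves the arm, as the interface text tells. Its arguments: {"type":"object","properties":{"steps":{"type":"array","items":{"type":"number"}},"gripper":{"type":"number"},"squeeze":{"type":"number"}},"required":["steps"]}

```bash
mkdir -p pics; cat > h.py <<'E'
import numpy as np, cv2
from rig import robot
def cam(n):
    c=robot.camera(n); c['f']=c['frame'].shape[0]/2/np.tan(np.radians(c['fovy'])/2); return c
def proj(c,X):
    p=np.asarray(X,float)@c['R'].T+c['t']; return p[...,:2]/p[...,2:]*c['f']+[c['cx'],c['cy']]
def ray(c,u,v,z):
    d=c['R'].T@np.array([(u-c['cx'])/c['f'],(v-c['cy'])/c['f'],1]); o=-c['R'].T@c['t']
    return o+d*(z-o[2])/d[2]
E
python3 - <<'E'
from h import *
import pickle
for n in('scene','top'):
    c=cam(n); pickle.dump(c,open(n+'0.pkl','wb')); cv2.imwrite(f'pics/{n}0.png',c['frame'][...,::-1]); print(n,c['fovy'],c['cx'],c['cy'],-c['R'].T@c['t'],c['R'].round(3).tolist())
s=robot.get_state(); print(s)
E
```

```text
scene 51.70219932992248 278.9605955943222 208.77163121697578 [0.24276173 0.4645233  0.73126027] [[-0.845, -0.535, 0.011], [-0.399, 0.616, -0.679], [0.357, -0.578, -0.734]]
top 47.514201225377946 280.54841277167617 214.90729752159274 [ 0.37328728 -0.01827033  1.16918337] [[0.024, -0.999, 0.029], [-0.987, -0.028, -0.157], [0.158, -0.025, -0.987]]
{'clock': 0.1, 'joints': array([-1.27800743e+00,  8.74027330e-02,  1.75210276e-01,  1.65981582e+00,
       -9.42254910e-06,  1.57079781e+00]), 'qvel': array([-0.00036194, -0.00164391,  0.00347053, -0.00115554, -0.0016805 ,
       -0.00014398]), 'joint_efforts': array([-2.44842349e-04, -5.21561229e+01,  4.65652299e+01,  1.59715506e-02,
       -4.93456719e-05, -7.62344854e-06]), 'position': array([ 0.15868374, -0.52640589,  0.24465366]), 'tcp_rot': array([ 9.89303383e-01,  1.45871344e-01, -9.30558867e-05, -5.98803912e-04]), 'force': array([-1.22796235,  0.33614931, -0.12425226]), 'torque': array([ 0.07340296,  0.01435448, -0.03119403]), 'gripper_force': 0.0, 'width': 1.0032979183834108}
```

View pics/scene0.png

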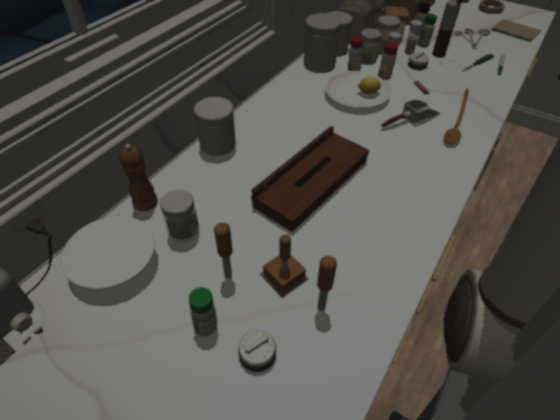

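View pics/top0.png

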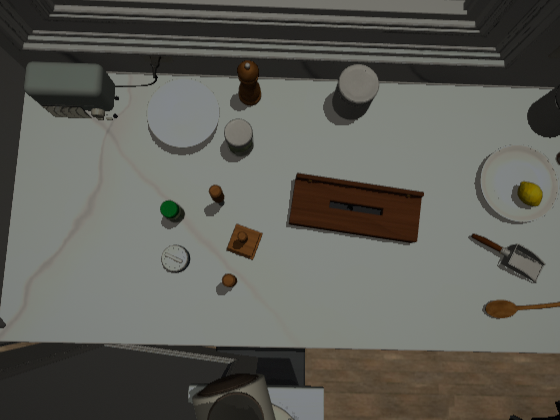

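Scene view: three pins, at (285,250) in the stand, and larger ones at (224,240) and (327,275) standing free. The board is at about (312,177). In the top view the pins are at (242,238), (216,193) and (229,280), and the slot is around (356,208). The pin in the stand fits best because it is the only one in a stand and looks smallest. I'll check it in an enlarged crop.

```bash
python3 - <<'E'
from h import *
import pickle
s=pickle.load(open('scene0.pkl','rb'));t=pickle.load(open('top0.pkl','rb'))
g=lambda im:np.clip(255*(im/255.)**.55,0,255).astype(np.uint8)[...,::-1]
def crop(c,x,y,w,h,k): return cv2.resize(g(c['frame'][y:y+h,x:x+w]),None,fx=k,fy=k,interpolation=cv2.INTER_CUBIC)
a=crop(s,210,215,140,105,2.85); b=crop(t,190,180,80,60*105*80//(60*140),5)
a=crop(s,200,210,150,112,2.66667)[:298,:400]; b=crop(t,200,180,80,60,5)[:298,:400]
d=crop(t,280,165,160,60,5)[:300]
cv2.imwrite('pics/crop1.png',np.vstack([np.hstack([a,b]),d]))
E
```

```text
(no output)
```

View pics/crop1.png

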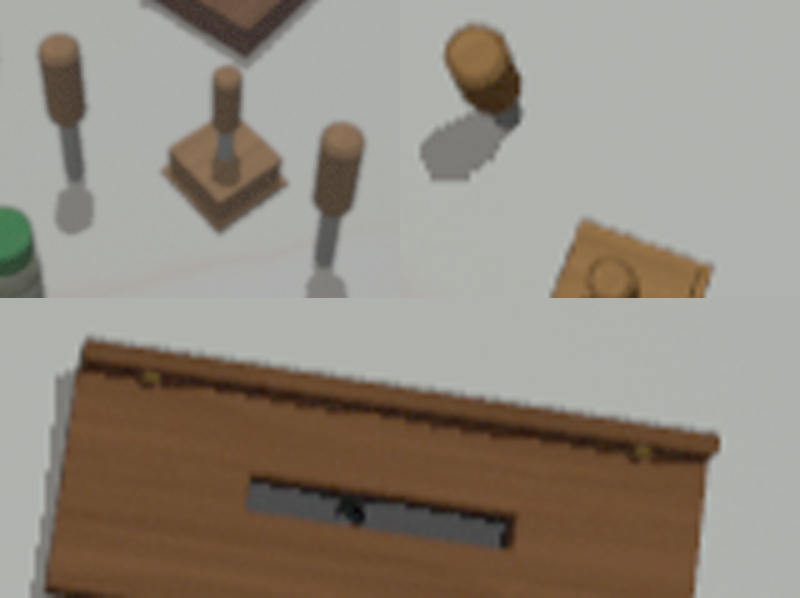

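The crop confirms it. The pin in the stand at scene (285,250) is clearly thinner and shorter than the two free-standing ones, so it is the smallest and the one meant. A dark spot in the slot at top pixel (350,207) looks like the hole. Next I'll fit the board and stand poses by matching silhouettes in both views.

```bash
cat > fit.py <<'E'
from h import *
from scipy.optimize import minimize
def box(x0,x1,y0,y1,z0,z1): return np.array([[x,y,z] for x in(x0,x1) for y in(y0,y1) for z in(z0,z1)])
def cyl(r,z0,z1):
    a=np.linspace(0,2*np.pi,24); return np.array([[r*np.cos(t),r*np.sin(t),z] for t in a for z in(z0,z1)])
BOARD=[box(-.06,.06,-.155,.155,0,.04),box(.048,.06,-.155,.155,0,.059)]
STAND=[box(-.035,.035,-.035,.035,0,.01),box(-.03,.03,-.03,.03,0,.034)]
def place(P,p):
    c,s=np.cos(p[2]),np.sin(p[2]); return P@np.array([[c,s,0],[-s,c,0],[0,0,1]])+[p[0],p[1],0]
K=4
def render(c,parts,p):
    m=np.zeros((420*K,560*K),np.uint8)
    for P in parts:
        q=proj(c,place(P,p)).astype(np.float32); h=cv2.convexHull(q)
        cv2.fillConvexPoly(m,np.round(((h+.5)*K-.5)*16).astype(np.int32),255,shift=4)
    return cv2.resize(m,(560,420),interpolation=cv2.INTER_AREA)/255.
def mask(c,p,r):
    im=cv2.resize(c['frame'],None,fx=1,fy=1).astype(float); d=np.clip(((im[...,0]-im[...,2])/(im.max(2)+8)-.12)/.12,0,1)
    u=proj(c,[p[0],p[1],.03]); roi=np.zeros((420,560),np.uint8); cv2.circle(roi,tuple(int(v) for v in u),r,1,-1)
    return d*roi
def fit(cs,parts,p0,rs):
    ms=[mask(c,p0,r) for c,r in zip(cs,rs)]
    def cost(p): return sum(np.abs(render(c,parts,p)-m).sum()/m.sum() for c,m in zip(cs,ms))
    r=minimize(cost,p0,method='Nelder-Mead',options=dict(initial_simplex=[p0,p0+[.01,0,0],p0+[0,.01,0],p0+[0,0,.1]],xatol=1e-4,fatol=1e-4))
    return r.x,r.fun
E
python3 - <<'E'
from fit import *
import pickle
s=pickle.load(open('scene0.pkl','rb'));t=pickle.load(open('top0.pkl','rb'))
A=ray(t,297.6,173,.059);B=ray(t,423.6,192.6,.059); d=A-B; yaw=np.arctan2(-d[0],d[1]); print('edge',A,B,np.linalg.norm(d[:2]))
n=np.array([np.cos(yaw),np.sin(yaw)]); b0=np.array([*((A+B)[:2]/2-.06*n),yaw])
for cs,rs in(([t],[80]),([s],[75]),([s,t],[75,80])):
    b,f=fit(cs,BOARD,b0,rs); print('board',b0.round(4),b.round(4),round(f,3))
pt=ray(t,242.4,235.5,.118); st=ray(t,245,241,.034); print('pintop',pt,st)
PIN=[cyl(.011,.068,.126)]
for cs,rs in(([t],[24]),([s],[40]),([s,t],[40,24])):
    p,f=fit(cs,STAND+PIN,np.array([pt[0],pt[1],-.25]),rs); print('stand',p.round(4),round(f,3))
h=ray(t,350,207.4,.024); e=h[:2]-b[:2]; print('hole rel',e@[np.cos(b[2]),np.sin(b[2])],e@[-np.sin(b[2]),np.cos(b[2])],h)
out=[]
for c,(x,y,w,hh) in((s,(180,110,200,200)),(t,(210,110,200,200)) ):
    im=cv2.resize(c['frame'],None,fx=4,fy=4,interpolation=cv2.INTER_CUBIC)[...,::-1]
    im=np.clip(255*(im/255.)**.55,0,255).astype(np.uint8).copy()
    def pl(P,col): cv2.polylines(im,[np.round((proj(c,P)+.5)*4-.5).astype(int)],True,col,1)
    sl=[[-.009,-.065],[.009,-.065],[.009,.065],[-.009,.065]]
    for z in(.04,.024): pl(place(np.array([[*v,z] for v in sl]),b),(0,255,255))
    for P in BOARD: pl(place(P,b)[[1,3,7,5]],(0,255,0))
    pl(place(STAND[1],p)[[1,3,7,5]],(0,255,0)); pl(place(cyl(.011,.126,.126),p),(255,0,255))
    pl(place(cyl(.011,.068,.068),p),(255,0,255))
    out.append(im)
cv2.imwrite('pics/fit.png',np.hstack([out[0][4*128:4*128+600,4*235:4*235+400],out[1][4*150:4*150+600,4*228:4*228+400]]))
cv2.imwrite('pics/fit2.png',np.hstack([out[0][520:1120,1000:1400],out[1][640:1240,1260:1660]]))
E
```

```text
edge [ 0.6532813  -0.08440271  0.059     ] [ 0.6145545  -0.38749356  0.059     ] 0.3055549493738658
board [ 0.5744 -0.2283 -0.1271] [ 0.5773 -0.2277 -0.1143] 0.079
board [ 0.5744 -0.2283 -0.1271] [ 0.577  -0.2304 -0.0913] 0.106
board [ 0.5744 -0.2283 -0.1271] [ 0.5776 -0.2279 -0.1109] 0.196
pintop [0.49264067 0.03867813 0.118     ] [0.48916884 0.03655983 0.034     ]
stand [ 0.4912  0.0402 -0.3298] 0.046
stand [ 0.4922  0.0396 -0.3164] 0.214
stand [ 0.4911  0.0403 -0.3284] 0.267
hole rel 0.0008205485124338377 0.011541843107008018 [ 0.57967504 -0.21649693  0.024     ]
```

View pics/fit.png

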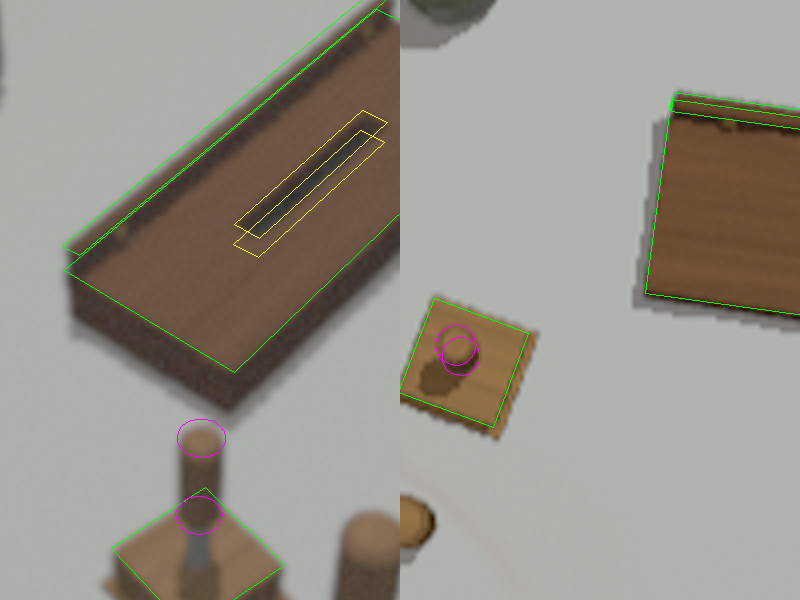

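The silhouettes agree with the overlay. Both views put the pin within about 1 mm, at (0.4915, 0.040). The board is at (0.577, -0.228) with yaw about -0.11, and the likely hole is at board y ≈ +11 mm. All of this is within reach, so I'll move above the stand.

>>> send_rows(steps=[3.2, -3.0, 0, 0, 3.2, -3.0, 0, 0, 3.2, -3.0, 0, 0, 3.2, -3.0, 0, 0, 3.2, -3.0, 0, 0], gripper=1)

```text
clock: 0.6
position: [0.269, -0.3352, 0.245]
tcp_rot: [0.989, 0.146, -0.0, -0.0]
force: [1.1, -0.7, -0.7]
width: 1.001
gripper_force: 0.0
```

>>> send_rows(steps=[3.2, -3.0, 0, 0, 3.2, -3.0, 0, 0, 3.2, -3.0, 0, 0, 3.2, -3.0, 0, 0, 3.2, -3.0, 0, 0])

```text
clock: 1.1
position: [0.3789, -0.1453, 0.2452]
tcp_rot: [0.989, 0.146, 0.0, 0.0]
force: [1.1, -0.1, 0.4]
width: 1.001
gripper_force: 0.0
```

```bash
cat > st.py <<'E'
import sys
from h import *
from scipy.spatial.transform import Rotation as R
s=robot.get_state(); M=R.from_quat(s['tcp_rot']).as_matrix()
print(s['clock'],s['position'].round(4),'j',s['joints'].round(2),'psi',np.degrees(np.arctan2(M[1,0],M[0,0])).round(2),'zax',M[:,2].round(4),'F',s['force'].round(2),'w',round(s['width'],3),s['gripper_force'])
if len(sys.argv)>3:
    g=np.array([float(v) for v in sys.argv[1:4]]); print('to target, tool cm',(M.T@(g-s['position'])*100).round(2))
B=(.577,-.228,-.112); e=s['position'][:2]-B[:2]; print('board xy mm',1000*(e@[np.cos(B[2]),np.sin(B[2])]).round(5),1000*(e@[-np.sin(B[2]),np.cos(B[2])]).round(5))
E
python3 st.py .4915 .04 .093
```

```text
1.1 [ 0.3789 -0.1453  0.2452] j [-0.37 -0.25 -0.14  1.68 -0.    2.48] psi 16.77 zax [ 1.e-04 -1.e-04 -1.e+00] F [ 1.1  -0.09  0.43] w 1.001 0.0
to target, tool cm [ 16.12 -14.49  15.22]
board xy mm -206.06 60.07
```

>>> send_rows(steps=[3.2, -2.9, 0, 0, 3.2, -2.9, 0, 0, 3.2, -2.9, 0, 0, 3.2, -2.9, 0, 0, 3.0, -2.7, 0, 0])

```text
clock: 1.6
position: [0.4891, 0.0375, 0.245]
tcp_rot: [0.989, 0.146, -0.0, -0.0]
force: [0.3, -1.5, -0.5]
width: 1.002
gripper_force: 0.0
```

>>> send_rows(steps=[0, 0, 2.0, 0, 0, 0, 2.0, 0, 0, 0, 0, 0])

```text
clock: 1.9
position: [0.4875, 0.0358, 0.2024]
tcp_rot: [0.989, 0.146, -0.002, -0.0]
force: [-0.3, -0.9, -0.0]
width: 1.002
gripper_force: 0.0
```

```bash
python3 st.py .4915 .04 .093; python3 - <<'E'
from h import *
c=cam('scene'); im=np.clip(255*(c['frame']/255.)**.55,0,255).astype(np.uint8)[...,::-1]
cv2.imwrite('pics/above.png',cv2.resize(im[130:330,180:380],(600,600),interpolation=cv2.INTER_CUBIC))
E
```

```text
1.9 [0.4875 0.0358 0.2024] j [ 0.07 -0.07 -0.06  1.58 -0.    2.92] psi 16.82 zax [-4.7e-03 -4.0e-04 -1.0e+00] F [-0.28 -0.9  -0.01] w 1.002 0.0
to target, tool cm [ 0.56 -0.27 10.94]
board xy mm -118.46 252.17000000000002
```

View pics/above.png

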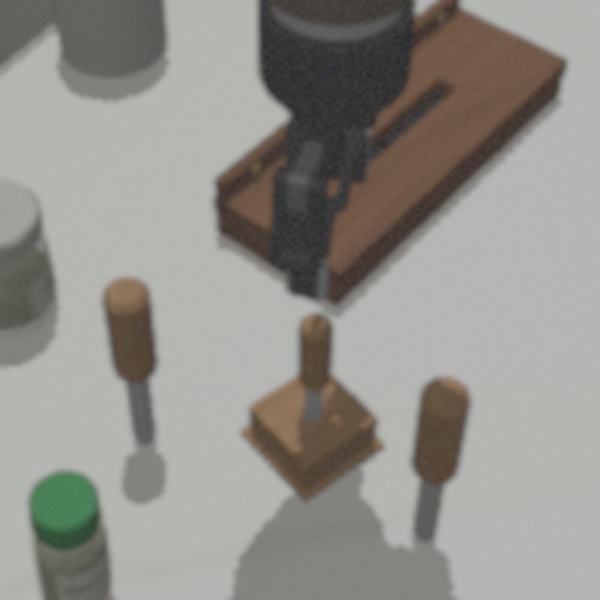

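The view shows the gripper above the pin, with the neighbouring pins well clear of the fingers. Next I'll centre on the pin and descend.

>>> send_rows(steps=[0.5, -0.3, 0, 0, 0, 0, 3.0, 0, 0, 0, 3.0, 0, 0, 0, 2.7, 0, 0, 0, 2.2, 0])

```text
clock: 2.45
position: [0.4929, 0.0398, 0.0961]
tcp_rot: [0.989, 0.146, 0.001, 0.0]
force: [0.3, -0.4, 0.8]
width: 1.002
gripper_force: 0.0
```

>>> send_rows(steps=[0, 0, 0, 0, 0, 0, 0, 0])

```text
clock: 2.65
position: [0.4931, 0.0398, 0.0977]
tcp_rot: [0.989, 0.146, 0.001, 0.0]
force: [-0.4, -0.1, -0.1]
width: 1.001
gripper_force: 0.0
```

```bash
python3 st.py .4915 .04 .093
```

```text
2.65 [0.4931 0.0398 0.0977] j [ 0.08 -0.05 -0.25  1.37  0.    2.93] psi 16.76 zax [ 1.2e-03  1.0e-04 -1.0e+00] F [-0.37 -0.05 -0.12] w 1.001 0.0
to target, tool cm [-0.14 -0.06  0.47]
board xy mm -113.35000000000001 256.75
```

>>> send_rows(steps=[-0.1, -0.05, 0.4, 0, 0, 0, 0, 0])

```text
clock: 2.85
position: [0.4919, 0.0401, 0.0933]
tcp_rot: [0.989, 0.146, 0.001, 0.0]
force: [-0.1, -0.8, 0.3]
width: 1.002
gripper_force: 0.0
```

>>> send_rows(steps=[0, 0, 0, 0, 0, 0, 0, 0, 0, 0, 0, 0, 0, 0, 0, 0, 0, 0, 0, 0], gripper=-1, squeeze=50)

```text
clock: 3.35
position: [0.4915, 0.0401, 0.0925]
tcp_rot: [0.989, 0.146, 0.0, -0.0]
force: [-0.3, -0.2, 0.8]
width: 0.244
gripper_force: 48.7
```

>>> send_rows(steps=[0, 0, 0, 0, 0, 0, 0, 0, 0, 0, 0, 0])

```text
clock: 3.65
position: [0.4915, 0.04, 0.0925]
tcp_rot: [0.989, 0.146, 0.0, 0.0]
force: [-0.1, -0.8, 2.8]
width: 0.242
gripper_force: 48.7
```

```bash
python3 st.py .4915 .04 .093
```

```text
3.65 [0.4915 0.04   0.0925] j [ 0.08 -0.05 -0.26  1.36  0.    2.93] psi 16.78 zax [ 3.e-04  0.e+00 -1.e+00] F [-0.1  -0.8   2.84] w 0.242 48.71539235115051
to target, tool cm [ 0.    0.   -0.05]
board xy mm -114.96000000000001 256.79999999999995
```

>>> send_rows(steps=[0, 0, -0.5, 0, 0, 0, -1.0, 0, 0, 0, -2.0, 0, 0, 0, -2.5, 0, 0, 0, -2.0, 0])

```text
clock: 4.15
position: [0.4915, 0.04, 0.1742]
tcp_rot: [0.989, 0.146, 0.0, 0.0]
force: [1.6, 0.3, -0.3]
width: 0.243
gripper_force: 48.8
```

>>> send_rows(steps=[0, 0, 0, 8, 0, 0, 0, 8, 0, 0, 0, 7.2])

```text
clock: 4.45
position: [0.4909, -0.0101, 0.1731]
tcp_rot: [1.0, -0.02, -0.0, -0.019]
force: [0.8, -0.8, -0.7]
width: 0.243
gripper_force: 49.0
```

```bash
python3 - <<'E'
B=(.577,-.228,-.112)
import numpy as np
y=-.012; print(B[0]-y*np.sin(B[2]),B[1]+y*np.cos(B[2]))
E
python3 st.py .5757 -.2399 .1725
python3 - <<'E'
from h import *
c=cam('scene'); im=np.clip(255*(c['frame']/255.)**.55,0,255).astype(np.uint8)[...,::-1]
cv2.imwrite('pics/lift.png',cv2.resize(im[130:330,180:380],(600,600),interpolation=cv2.INTER_CUBIC))
E
```

```text
0.5756588080941846 -0.23992481464307833
4.45 [ 0.4909 -0.0101  0.1731] j [-0.04 -0.07 -0.12  1.52  0.04  3.14] psi -2.27 zax [ 2.000e-04  3.880e-02 -9.992e-01] F [ 0.78 -0.76 -0.7 ] w 0.243 48.983017802238464
to target, tool cm [ 9.38 22.61 -0.82]
board xy mm -109.86 206.88
```

View pics/lift.png

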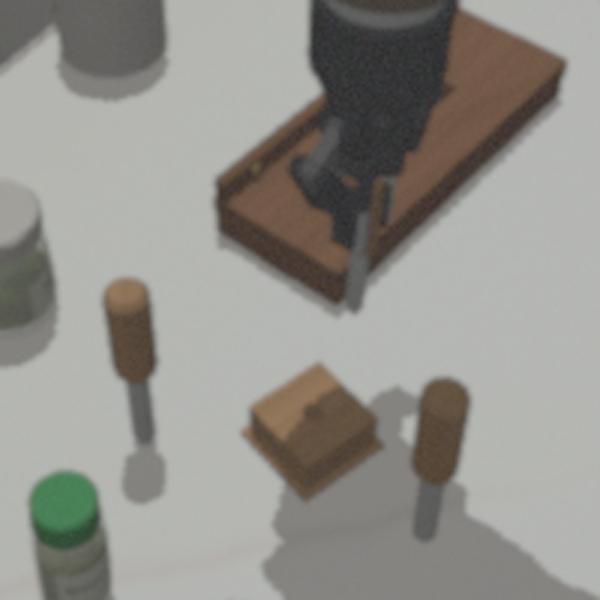

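The picture shows the pin held upright in the fingers and the stand empty. The turn took the last joint to its end, which tilted the tool slightly. I'll move toward the board to free it.

>>> send_rows(steps=[1.0, 3.5, 0, 0, 1.0, 3.5, 0, 0, 1.5, 3.5, 0, 0])

```text
clock: 4.8
position: [0.5212, -0.1186, 0.1691]
tcp_rot: [1.0, -0.021, -0.0, -0.019]
force: [0.4, 1.3, -1.8]
width: 0.239
gripper_force: 49.2
```

```bash
python3 st.py .5757 -.2399 .1725
```

```text
4.8 [ 0.5212 -0.1186  0.1691] j [-0.24  0.04 -0.02  1.52  0.04  2.94] psi -2.4 zax [-0.      0.0377 -0.9993] F [ 0.41  1.25 -1.85] w 0.239 49.249247610569
to target, tool cm [ 5.96 11.87 -0.79]
board xy mm -67.72 102.47
```

The tilt of 2.2° has stayed in the commanded pose, and rows can't rotate about x or y. To undo it, I'll go back to azimuth ≈ 0 and unwind the last joint to its opposite end. There the same effect tilts the other way.

>>> send_rows(steps=[-0.5, -3.5, -0.3, 0, -0.5, -3.5, -0.3, 0, 0, 0, 0, -8.5, 0, 0, 0, -8.5, 0, 0, 0, -8.5])

```text
clock: 5.3
position: [0.5141, -0.0469, 0.1776]
tcp_rot: [0.979, 0.203, 0.004, -0.019]
force: [-0.7, 0.1, -0.7]
width: 0.241
gripper_force: 49.5
```

>>> send_rows(steps=[0, 0, 0, -8.5, 0, 0, 0, -8.5, 0, 0, 0, -8.5, 0, 0, 0, -8.5, 0, 0, 0, -8.5])

```text
clock: 5.8
position: [0.5141, -0.0472, 0.1775]
tcp_rot: [0.839, 0.544, 0.01, -0.016]
force: [0.6, 0.3, -1.0]
width: 0.239
gripper_force: 49.5
```

>>> send_rows(steps=[0, 0, 0, -8.5, 0, 0, 0, -8.5, 0, 0, 0, -8.5, 0, 0, 0, -8.5, 0, 0, 0, -8.5])

```text
clock: 6.3
position: [0.5141, -0.0472, 0.1775]
tcp_rot: [0.585, 0.811, 0.015, -0.011]
force: [0.3, 0.7, -1.4]
width: 0.242
gripper_force: 49.5
```

>>> send_rows(steps=[0, 0, 0, -8.5, 0, 0, 0, -8.5, 0, 0, 0, -8.5, 0, 0, 0, -8.5, 0, 0, 0, -8.5])

```text
clock: 6.8
position: [0.5141, -0.0472, 0.1775]
tcp_rot: [0.251, 0.968, 0.018, -0.005]
force: [0.3, 0.2, -1.3]
width: 0.241
gripper_force: 49.5
```

>>> send_rows(steps=[0, 0, 0, -8.5, 0, 0, 0, -8.5, 0, 0, 0, -8.5, 0, 0, 0, -8.5, 0, 0, 0, -8.5])

```text
clock: 7.3
position: [0.5141, -0.0472, 0.1775]
tcp_rot: [-0.117, 0.993, 0.019, 0.002]
force: [-0.2, 0.1, -0.6]
width: 0.242
gripper_force: 49.5
```

```bash
python3 st.py .5757 -.2399 .1725
```

```text
7.3 [ 0.5141 -0.0472  0.1775] j [-0.11 -0.   -0.05  1.53  0.04 -0.35] psi -166.58 zax [-5.000e-04  3.780e-02 -9.993e-01] F [-0.19  0.12 -0.64] w 0.242 49.513805508613586
to target, tool cm [ -1.51 -20.18  -0.23]
board xy mm -82.68 172.63
```

>>> send_rows(steps=[0, 0, 0, -8.5, 0, 0, 0, -8.5, 0, 0, 0, -8.5, 0, 0, 0, -8.5, 0, 0, 0, -8.5])

```text
clock: 7.8
position: [0.5141, -0.0472, 0.1776]
tcp_rot: [-0.469, 0.883, 0.017, 0.009]
force: [0.5, -0.3, -0.9]
width: 0.241
gripper_force: 49.5
```

>>> send_rows(steps=[0, 0, 0, -8.5, 0, 0, 0, -8.5, 0, 0, 0, -8.5, 0, 0, 0, -8.5, 0, 0, 0, -8.5])

```text
clock: 8.3
position: [0.5141, -0.0472, 0.1775]
tcp_rot: [0.757, -0.653, -0.013, -0.014]
force: [0.2, -0.5, -0.0]
width: 0.243
gripper_force: 49.5
```

>>> send_rows(steps=[0, 0, 0, -8.5, 0, 0, 0, -8.5, 0, 0, 0, -8.5, 0, 0, 0, -8.5, 0, 0, 0, -8.5])

```text
clock: 8.8
position: [0.5141, -0.0472, 0.1775]
tcp_rot: [0.942, -0.334, -0.007, -0.018]
force: [-1.0, 1.1, -0.8]
width: 0.241
gripper_force: 49.5
```

>>> send_rows(steps=[0, 0, 0, -8.5, 0, 0, 0, -8.5, 0, 0, 0, -8.5, 0, 0, 0, -7.5])

```text
clock: 9.2
position: [0.5141, -0.0472, 0.1775]
tcp_rot: [0.998, -0.055, -0.001, -0.019]
force: [-0.2, -0.2, -0.5]
width: 0.245
gripper_force: 49.5
```

>>> send_rows(steps=[0, 0, 0, -4, 0, 0, 0, -4, 0, 0, 0, 0])

```text
clock: 9.5
position: [0.5159, -0.0087, 0.1775]
tcp_rot: [1.0, -0.012, -0.0, -0.005]
force: [0.3, 0.1, -0.4]
width: 0.246
gripper_force: 49.5
```

```bash
python3 st.py .5757 -.2399 .1725
```

```text
9.5 [ 0.5159 -0.0087  0.1775] j [-0.02 -0.01 -0.05  1.53  0.01 -3.14] psi -1.32 zax [-5.000e-04  1.040e-02 -9.999e-01] F [ 0.31  0.14 -0.37] w 0.246 49.50423181056976
to target, tool cm [ 6.52 22.98  0.26]
board xy mm -85.27 211.12
```

>>> send_rows(steps=[0, 0, 0, -2, 0, 0, 0, 0, 0, 0, 0, 0])

```text
clock: 9.8
position: [0.5159, -0.001, 0.177]
tcp_rot: [1.0, -0.002, -0.0, -0.002]
force: [-0.3, -0.1, -0.7]
width: 0.242
gripper_force: 49.5
```

```bash
python3 st.py .5757 -.2399 .1725
```

```text
9.8 [ 0.5159 -0.001   0.177 ] j [-0.   -0.01 -0.05  1.53  0.   -3.14] psi -0.26 zax [-7.0e-04  3.5e-03 -1.0e+00] F [-0.27 -0.1  -0.73] w 0.242 49.50739502906799
to target, tool cm [ 6.09 23.86  0.37]
board xy mm -86.11 218.75
```

>>> send_rows(steps=[0, 0, 0, -0.9, 0, 0, 0, 0])

```text
clock: 10.0
position: [0.5158, 0.0033, 0.1769]
tcp_rot: [1.0, 0.003, -0.0, -0.0]
force: [-0.3, -0.8, -0.6]
width: 0.242
gripper_force: 49.5
```

```bash
python3 st.py .5757 -.2399 .1725
```

```text
10.0 [0.5158 0.0033 0.1769] j [ 0.01 -0.01 -0.06  1.53  0.   -3.14] psi 0.31 zax [-7.e-04  4.e-04 -1.e+00] F [-0.3  -0.76 -0.63] w 0.242 49.510855078697205
to target, tool cm [ 5.85 24.36  0.43]
board xy mm -86.65 223.06
```

The tool is upright again. I'll turn half a revolution so the pads close along the board's y with the last joint mid-range.

>>> send_rows(steps=[0, 0, 0, 8.5, 0, 0, 0, 8.5, 0, 0, 0, 8.5, 0, 0, 0, 8.5, 0, 0, 0, 8.5])

```text
clock: 10.5
position: [0.5158, 0.0031, 0.1769]
tcp_rot: [0.932, -0.363, -0.0, -0.0]
force: [-0.6, 0.1, -0.7]
width: 0.24
gripper_force: 49.5
```

>>> send_rows(steps=[0, 0, 0, 8.5, 0, 0, 0, 8.5, 0, 0, 0, 8.5, 0, 0, 0, 8.5, 0, 0, 0, 8.5])

```text
clock: 11.0
position: [0.5158, 0.0031, 0.1769]
tcp_rot: [0.737, -0.676, -0.0, 0.0]
force: [-0.2, 0.6, -0.4]
width: 0.242
gripper_force: 49.5
```

>>> send_rows(steps=[0, 0, 0, 8.5, 0, 0, 0, 8.5, 0, 0, 0, 8.5, 0, 0, 0, 8.5, 0, 0, 0, 8.5])

```text
clock: 11.5
position: [0.5158, 0.0031, 0.1769]
tcp_rot: [-0.442, 0.897, 0.0, -0.0]
force: [0.1, 0.4, -0.4]
width: 0.245
gripper_force: 49.5
```

>>> send_rows(steps=[0, 0, 0, 8.5, 0, 0, 0, 8.5, 0, 0, 0, 8.5, 0, 0, 0, 8.5, 0, 0, 0, 8.5])

```text
clock: 12.0
position: [0.5158, 0.0031, 0.1769]
tcp_rot: [-0.087, 0.996, 0.0, -0.0]
force: [-0.7, -0.2, -0.7]
width: 0.243
gripper_force: 49.5
```

>>> send_rows(steps=[0, 0, 0, 8.5, 0, 0, 0, 8.2, 0, 0, 0, 0])

```text
clock: 12.3
position: [0.5158, 0.0031, 0.1769]
tcp_rot: [0.057, 0.998, 0.0, -0.0]
force: [0.2, 0.3, -0.6]
width: 0.242
gripper_force: 49.5
```

```bash
python3 st.py .5757 -.2399 .1725
```

```text
12.3 [0.5158 0.0031 0.1769] j [ 0.01 -0.01 -0.06  1.53  0.    0.12] psi 173.47 zax [-7.e-04  4.e-04 -1.e+00] F [ 0.16  0.32 -0.57] w 0.242 49.5098152756691
to target, tool cm [ -8.71 -23.47   0.42]
board xy mm -86.63 222.85
```

>>> send_rows(steps=[-1.45, -3.9, 0, 0, -1.45, -3.9, 0, 0, -1.45, -3.9, 0, 0, -1.45, -3.9, 0, 0, -1.45, -3.9, 0, 0])

```text
clock: 12.8
position: [0.5664, -0.2003, 0.1768]
tcp_rot: [0.053, 0.999, 0.0, -0.0]
force: [0.7, 0.9, -0.6]
width: 0.241
gripper_force: 49.6
```

>>> send_rows(steps=[-1.45, -3.9, 0.5, 0, 0, 0, 2, 0, 0, 0, 2, 0, 0, 0, 0, 0, 0, 0, 0, 0])

```text
clock: 13.3
position: [0.5761, -0.2388, 0.132]
tcp_rot: [0.054, 0.999, 0.0, -0.001]
force: [0.6, 1.1, 0.8]
width: 0.246
gripper_force: 49.6
```

```bash
python3 st.py .5757 -.2399 .1275; python3 - <<'E'
from fit import *
s=robot.get_state(); x,y,z=s['position']
out=[]
for n in('scene','top'):
    c=cam(n); im=cv2.resize(c['frame'],None,fx=5,fy=5,interpolation=cv2.INTER_CUBIC)[...,::-1]
    im=np.clip(255*(im/255.)**.55,0,255).astype(np.uint8).copy()
    def pl(P,col): cv2.polylines(im,[np.round((proj(c,P)+.5)*5-.5).astype(int)],False,col,1)
    tz=z-.0845; print('tip z',tz)
    pl(np.array([[x,y,tz],[x,y,tz+.06]]),(255,0,255))
    b=(.577,-.228,-.112); sl=[[-.009,-.065],[.009,-.065],[.009,.065],[-.009,.065],[-.009,-.065]]
    pl(place(np.array([[*v,.04] for v in sl]),b),(0,255,255))
    u=proj(c,[x,y,.05])*5; X,Y=int(u[0])-200,int(u[1])-300
    out.append(im[max(Y,0):max(Y,0)+600,X:X+400])
cv2.imwrite('pics/over.png',np.hstack(out))
E
```

```text
13.3 [ 0.5761 -0.2388  0.132 ] j [-0.39  0.25  0.14  1.46  0.   -0.28] psi 173.75 zax [-1.2e-03  6.0e-04 -1.0e+00] F [0.62 1.08 0.77] w 0.246 49.600878059864044
to target, tool cm [ 0.02 -0.11  0.45]
board xy mm 0.27999999999999997 -10.86
tip z 0.0474865514454358
tip z 0.0474865514454358
```

View pics/over.png

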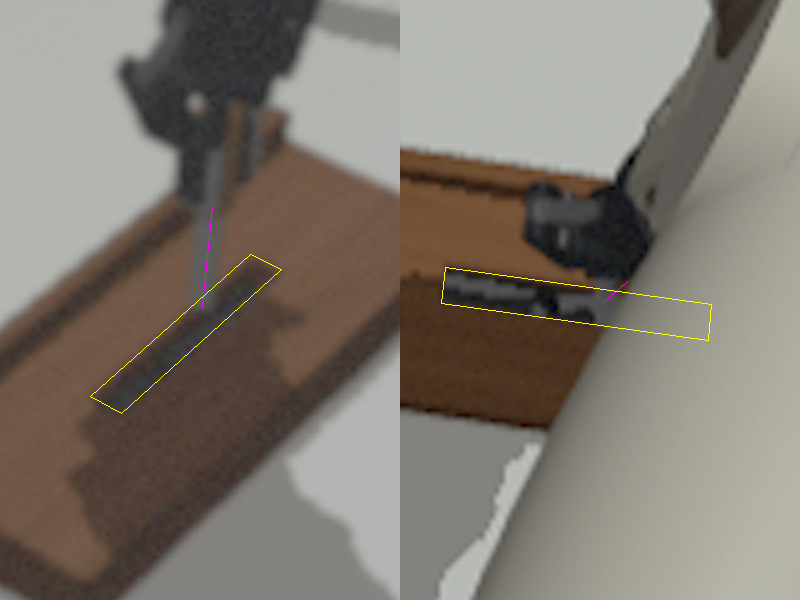

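The picture shows the pin hanging over the slot line, at about (205,300) in the left half, and in line with it. I'll lower it gently in small rows.

>>> send_rows(steps=[0, 0, 0.5, 0, 0, 0, 0.4, 0, 0, 0, 0.3, 0, 0, 0, 0, 0])

```text
clock: 13.8
position: [0.576, -0.2387, 0.1192]
tcp_rot: [0.056, 0.998, 0.0, -0.001]
force: [-0.1, -0.2, -0.9]
width: 0.241
gripper_force: 49.6
```

>>> send_rows(steps=[0, 0, 0.3, 0, 0, 0, 0.2, 0, 0, 0, 0, 0])

```text
clock: 14.1
position: [0.5761, -0.2388, 0.1144]
tcp_rot: [0.056, 0.998, 0.0, -0.001]
force: [0.1, -0.4, -0.3]
width: 0.238
gripper_force: 49.6
```

```bash
python3 st.py .5757 -.2399 .1085
```

```text
14.1 [ 0.5761 -0.2388  0.1144] j [-0.39  0.25  0.11  1.43  0.   -0.28] psi 173.61 zax [-1.2e-03  6.0e-04 -1.0e+00] F [ 0.08 -0.38 -0.32] w 0.238 49.60445433855057
to target, tool cm [ 0.03 -0.11  0.59]
board xy mm 0.3 -10.87
```

>>> send_rows(steps=[0, 0, 0.2, 0, 0, 0, 0.15, 0, 0, 0, 0, 0])

```text
clock: 14.4
position: [0.5761, -0.2388, 0.111]
tcp_rot: [0.056, 0.998, 0.0, -0.001]
force: [0.7, -0.3, -0.4]
width: 0.241
gripper_force: 49.6
```

>>> send_rows(steps=[0, 0, 0.1, 0, 0, 0, 0, 0])

```text
clock: 14.6
position: [0.5762, -0.2389, 0.1102]
tcp_rot: [0.056, 0.998, 0.0, -0.0]
force: [1.0, -0.7, -0.7]
width: 0.242
gripper_force: 49.6
```

>>> send_rows(steps=[0, 0, 0.06, 0, 0, 0, 0, 0])

```text
clock: 14.8
position: [0.5762, -0.2389, 0.1096]
tcp_rot: [0.056, 0.998, 0.0, -0.0]
force: [-0.3, -0.0, -0.9]
width: 0.238
gripper_force: 49.6
```

>>> send_rows(steps=[0, 0, 0.05, 0, 0, 0, 0, 0])

```text
clock: 15.0
position: [0.5762, -0.2389, 0.1091]
tcp_rot: [0.056, 0.998, 0.0, -0.0]
force: [-0.1, -0.3, -1.0]
width: 0.242
gripper_force: 49.6
```

>>> send_rows(steps=[0, 0, 0.05, 0, 0, 0, 0, 0])

```text
clock: 15.2
position: [0.5762, -0.2389, 0.1086]
tcp_rot: [0.056, 0.998, 0.0, -0.0]
force: [-0.0, 0.6, -1.0]
width: 0.244
gripper_force: 49.6
```

>>> send_rows(steps=[0, 0, 0.04, 0, 0, 0, 0, 0])

```text
clock: 15.4
position: [0.5763, -0.2389, 0.1086]
tcp_rot: [0.056, 0.998, 0.0, -0.0]
force: [-0.9, -0.5, 0.7]
width: 0.243
gripper_force: 49.9
```

>>> send_rows(steps=[0, 0, 0.05, 0, 0, 0, 0, 0])

```text
clock: 15.6
position: [0.5764, -0.239, 0.1085]
tcp_rot: [0.056, 0.998, 0.0, 0.0]
force: [-0.7, 0.6, 4.6]
width: 0.239
gripper_force: 50.2
```

>>> send_rows(steps=[0, 0.2, 0.02, 0, 0, 0.3, 0, 0, 0, 0.3, 0, 0])

```text
clock: 15.9
position: [0.5775, -0.2317, 0.1084]
tcp_rot: [0.056, 0.998, -0.001, 0.0]
force: [0.6, -3.6, 4.7]
width: 0.245
gripper_force: 50.4
```

>>> send_rows(steps=[0, 0.3, 0, 0, 0, 0.3, 0, 0])

```text
clock: 16.1
position: [0.5782, -0.2256, 0.1084]
tcp_rot: [0.056, 0.998, -0.001, 0.0]
force: [0.5, -2.3, 6.6]
width: 0.241
gripper_force: 50.4
```

>>> send_rows(steps=[0, 0.25, 0, 0, 0, 0.25, 0, 0])

```text
clock: 16.3
position: [0.5787, -0.2205, 0.1083]
tcp_rot: [0.056, 0.998, -0.001, 0.0]
force: [-0.9, -2.2, 4.7]
width: 0.241
gripper_force: 50.3
```

```bash
python3 st.py
```

```text
16.3 [ 0.5787 -0.2205  0.1083] j [-0.36  0.24  0.09  1.42 -0.   -0.25] psi 173.59 zax [ 7.0e-04 -1.2e-03 -1.0e+00] F [-0.91 -2.19  4.73] w 0.241 50.32510747815593
board xy mm 0.88 7.62
```

>>> send_rows(steps=[0, 0.15, 0, 0, 0, 0.15, 0, 0])

```text
clock: 16.5
position: [0.5785, -0.2166, 0.1071]
tcp_rot: [0.056, 0.998, 0.001, -0.001]
force: [-0.7, 0.5, -0.5]
width: 0.243
gripper_force: 49.7
```

>>> send_rows(steps=[0, 0.1, 0, 0, 0, 0.1, 0, 0])

```text
clock: 16.7
position: [0.5786, -0.2147, 0.1069]
tcp_rot: [0.056, 0.998, 0.001, -0.001]
force: [-0.5, -0.7, -0.9]
width: 0.244
gripper_force: 49.7
```

The upward force has gone and z has dropped, so the nose is over the hole. I'll go down softly and watch the sideways force.

>>> send_rows(steps=[0, -0.05, 0.15, 0, 0, 0, 0.1, 0, 0, 0, 0, 0])

```text
clock: 17.0
position: [0.5787, -0.2155, 0.1047]
tcp_rot: [0.056, 0.998, 0.0, -0.001]
force: [-0.5, 0.6, -1.1]
width: 0.249
gripper_force: 49.7
```

>>> send_rows(steps=[0, 0, 0.1, 0, 0, 0, 0, 0])

```text
clock: 17.2
position: [0.5788, -0.2156, 0.1039]
tcp_rot: [0.056, 0.998, 0.0, -0.0]
force: [0.4, 0.0, -1.5]
width: 0.242
gripper_force: 49.6
```

>>> send_rows(steps=[0, 0, 0.1, 0, 0, 0, 0, 0])

```text
clock: 17.4
position: [0.5788, -0.2155, 0.103]
tcp_rot: [0.056, 0.998, 0.0, -0.0]
force: [0.0, 1.0, -0.9]
width: 0.242
gripper_force: 49.7
```

>>> send_rows(steps=[0, 0, 0.1, 0, 0, 0, 0, 0])

```text
clock: 17.6
position: [0.5786, -0.2154, 0.1019]
tcp_rot: [0.056, 0.998, 0.0, -0.001]
force: [-0.6, 0.7, -0.8]
width: 0.241
gripper_force: 49.7
```

>>> send_rows(steps=[0, 0, 0.1, 0, 0, 0, 0, 0])

```text
clock: 17.8
position: [0.5787, -0.2154, 0.1009]
tcp_rot: [0.056, 0.998, 0.0, -0.001]
force: [-1.0, 0.5, -0.2]
width: 0.242
gripper_force: 49.6
```

>>> send_rows(steps=[0, 0, 0.15, 0, 0, 0, 0, 0])

```text
clock: 18.0
position: [0.5787, -0.2155, 0.0993]
tcp_rot: [0.056, 0.998, 0.0, -0.001]
force: [-1.0, 1.7, 0.1]
width: 0.245
gripper_force: 49.7
```

>>> send_rows(steps=[0, 0, 0.2, 0, 0, 0, 0, 0])

```text
clock: 18.2
position: [0.5787, -0.2154, 0.0972]
tcp_rot: [0.056, 0.998, 0.0, -0.001]
force: [-1.8, 1.0, -1.3]
width: 0.238
gripper_force: 49.7
```

>>> send_rows(steps=[0, 0, 0.2, 0, 0, 0, 0, 0])

```text
clock: 18.4
position: [0.5787, -0.2155, 0.0952]
tcp_rot: [0.056, 0.998, 0.0, -0.001]
force: [-2.9, 1.4, -1.9]
width: 0.246
gripper_force: 49.7
```

>>> send_rows(steps=[0.04, 0.02, 0.2, 0, 0, 0, 0, 0])

```text
clock: 18.6
position: [0.5785, -0.2153, 0.0933]
tcp_rot: [0.056, 0.998, 0.0, -0.0]
force: [-0.8, 0.6, -1.5]
width: 0.239
gripper_force: 49.6
```

>>> send_rows(steps=[0, 0, 0.2, 0, 0, 0, 0, 0])

```text
clock: 18.8
position: [0.5785, -0.2153, 0.0913]
tcp_rot: [0.056, 0.998, 0.0, -0.0]
force: [-1.3, 0.9, -1.1]
width: 0.243
gripper_force: 49.6
```

>>> send_rows(steps=[0, 0, 0.15, 0, 0, 0, 0, 0])

```text
clock: 19.0
position: [0.5785, -0.2153, 0.0899]
tcp_rot: [0.056, 0.998, 0.0, -0.0]
force: [-1.2, 0.3, -1.1]
width: 0.244
gripper_force: 49.6
```

>>> send_rows(steps=[0, 0, 0.1, 0, 0, 0, 0, 0])

```text
clock: 19.2
position: [0.5785, -0.2153, 0.0889]
tcp_rot: [0.056, 0.998, 0.0, -0.0]
force: [-1.5, 0.2, -1.4]
width: 0.245
gripper_force: 49.6
```

>>> send_rows(steps=[0, 0, 0.05, 0, 0, 0, 0, 0])

```text
clock: 19.4
position: [0.5785, -0.2153, 0.0886]
tcp_rot: [0.056, 0.998, 0.0, -0.0]
force: [-0.8, -0.1, -0.1]
width: 0.244
gripper_force: 49.7
```

>>> send_rows(steps=[0, 0, 0.05, 0, 0, 0, 0, 0])

```text
clock: 19.6
position: [0.5786, -0.2153, 0.0885]
tcp_rot: [0.056, 0.998, 0.0, -0.0]
force: [-2.3, 0.1, 3.0]
width: 0.24
gripper_force: 50.0
```

The pin has bottomed 20.1 mm below the floor contact height with about 4 N. Releasing.

>>> send_rows(steps=[0, 0, -0.02, 0, 0, 0, 0, 0, 0, 0, 0, 0, 0, 0, 0, 0], gripper=0.2)

```text
clock: 20.0
position: [0.5785, -0.2153, 0.0882]
tcp_rot: [0.056, 0.998, 0.0, -0.0]
force: [-0.4, 1.1, -0.8]
width: 0.6
gripper_force: 0.0
```

>>> send_rows(steps=[0, 0, -0.5, 0, 0, 0, -1.0, 0, 0, 0, -2, 0, 0, 0, -3, 0, 0, 0, -3, 0])

```text
clock: 20.5
position: [0.5784, -0.2153, 0.185]
tcp_rot: [0.056, 0.998, 0.0, -0.0]
force: [-0.1, -1.0, 0.7]
width: 0.6
gripper_force: 0.0
```

>>> send_rows(steps=[4, 0, -1, 0, 4, 0, 0, 0, 4, 0, 0, 0, 0, 0, 0, 0, 0, 0, 0, 0])

```text
clock: 21.0
position: [0.4592, -0.2021, 0.1948]
tcp_rot: [0.056, 0.998, -0.0, 0.001]
force: [0.1, 0.7, -0.3]
width: 0.6
gripper_force: 0.0
```

```bash
python3 st.py; python3 - <<'E'
from fit import *
out=[]
x,y=.5786,-.2153
for n in('scene','top'):
    c=cam(n); im=cv2.resize(c['frame'],None,fx=5,fy=5,interpolation=cv2.INTER_CUBIC)[...,::-1]
    im=np.clip(255*(im/255.)**.55,0,255).astype(np.uint8).copy()
    cv2.polylines(im,[np.round((proj(c,np.array([[x,y,.04],[x,y,.122]]))+.5)*5-.5).astype(int)],False,(255,0,255),1)
    u=proj(c,[x,y,.07])*5; X,Y=int(u[0])-200,int(u[1])-300
    out.append(im[max(Y,0):max(Y,0)+600,X:X+400])
cv2.imwrite('pics/done.png',np.hstack(out))
E
```

```text
21.0 [ 0.4592 -0.2021  0.1948] j [-0.41 -0.04 -0.05  1.56  0.   -0.3 ] psi 173.58 zax [ 1.7e-03 -6.0e-04 -1.0e+00] F [ 0.14  0.66 -0.32] w 0.6 0.0
board xy mm -119.99 12.56
```

View pics/done.png

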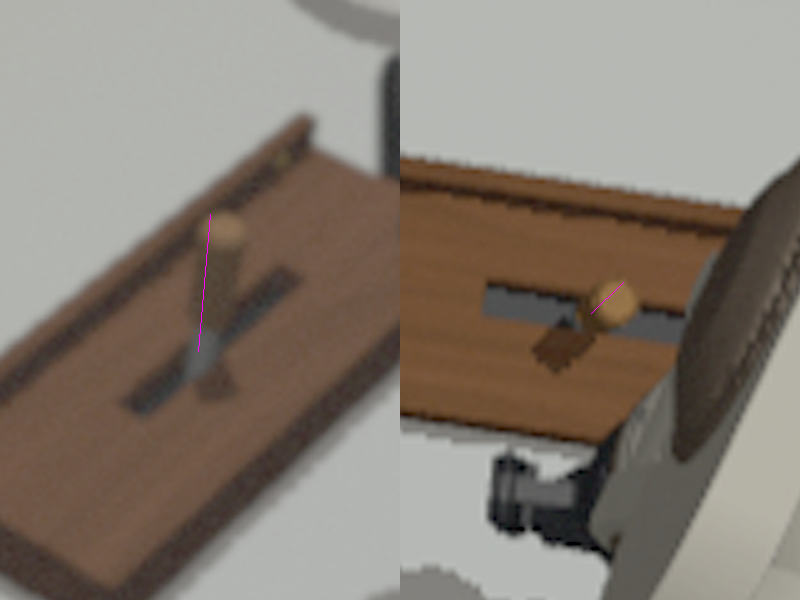

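The picture shows the pin standing in the slot, with its shank entering at about (203,345) and its grip top at about (222,230) in the left half. It is upright to within roughly 2°, which is less than the hole's play. The gripper is clear and the seating depth measured 20 mm. Handing the job in.

```bash
python3 -c "
from rig import robot; print(robot.finish_job())"
```

```text
the job is handed in; nothing more can be done
None
```

The smallest pin went from the stand into the slot and slid at about 5 N until it found the hole. It is seated 20 mm deep, upright to about 2° by eye, and released; the job was handed in at about 21 s, with no verdict returned.

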